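# Slide the top blank off the stack and register it in the jig

## Robot

A 6-joint arm with a two-finger parallel gripper is mounted at the origin on the work surface; the furniture and walls round the work are solid. World frame = base frame: x ahead of the robot, y to its left, z up, the work surface at z = 0. Lengths are in mm, angles in rad, forces in N, time in s.
With the tool pointing down it reaches from about 350 to 975 mm from the base axis. Payload 7.1 kg.
Tool frame: the origin (TCP) lies between the finger pads; the fingertips stand 19 mm ahead of it and the grasp point (between the pads) is the TCP (ctrl.tcp_to_tips is the distance from the TCP to the fingertips, in mm); z points along the fingers, y is the line along which they close (so a half turn about z gives the same grasp; the last joint's range is limited). The gripper opens to 88 mm and grips with 3 to 60 N. Pads are 20 mm wide; open, the fingers measure 115 mm over their backs; the gripper's body (75 mm by 178 mm) begins 61 mm behind the grasp point.
Start: joints at [1.239, 0.423, 1.63, -0, 1.089, -0.019], TCP at [192.296, 594.666, 241.675] pointing down, gripper open.
Joint ranges: [-3, 3], [-0.9, 2.11], [0.09, 2.58], [-1.31, 4.45], [0.11, 2.69], [-2.54, 2.54]. Speed limits (rad/s): [2.39, 2.39, 3.01, 3.14, 3.14, 3.14].

## Interface

Orientations are given as a rotation vector (axis times angle).
In Python, from workcell import status, optics, ctrl gives the robot as it stands. The module is installed in compiled form; this text tells all that it offers.
- The arm moves only by the shell command python3 -m inch 'ROWS'. ROWS is JSON, a list that holds one entry, the list of rows, each a list of 7 numbers: the shift along the tool's x, y, z in mm, then the turn, a rotation vector about the tool's x, y, z in rad, then the opening in per cent of the stroke, from 0 (shut) to 100 (fully open). A call has 1 to 20 rows; each row is the pose to reach, as a shift and turn from the pose commanded when the call began, along the tool's axes at that moment; what a row does not reach only later rows make up. A row lasts 1/10 s, in which the tool goes at most 50 mm and 8.59 degrees, less where a joint would pass 70% of its speed; a pose out of reach is approached as far as the arm can. A call with a gripper value outside its range is refused whole. The fingers move at their own pace and stop on an object; the grip force is fixed at half the most. Time passes only in rows, so rows that repeat a pose let the fingers close. It gives the time, the measured TCP pose, the force, the opening and the grip force at its end, in the units of the state.
- status.get_obs(): the state, without advancing time (a new reading comes with each control period).
- optics.get_image(name): name is "scene" or "top" or "wrist"; returns a dict with "frame" (420x560x3 uint8, red, green, blue), "fx", "fy", "cx", "cy" (pixels), "rvec" (rotation vector, rad) and "tvec" (3), from world to camera coordinates, as OpenCV has them; the wrist camera has in their place "hand_eye" (4x4, takes a point from camera to tool coordinates, whose origin is the TCP and whose axes are the flange's). Camera axes: x right, y down, z forward; pixel columns grow to the right and rows downward; lengths in mm; the calibration is good to about 2 mm. The wrist camera is an equidistant fisheye: a pixel r from the principal point sees the ray r / f radians off the axis. A picture is of the moment at which its call begins: read the wrist's pose just before it. There is no depth.
- ctrl.close_job(): hands the job in; it is judged then, once.
The state is a dict: "t": time; "qpos": joint angles; "qvel": joint speeds; "joint_torque": joint torques, N m; "ee_pos": TCP position; "orientation": TCP orientation; "ft_force": force on the tool from outside, world axes, zero at the start; "moment": the same for the moment, N m; "width": finger opening in mm; "grasp_force": force on a finger pad.
Only numpy, scipy, OpenCV 4.12 (cv2) and the standard library are available. Lean on these libraries where they do the work, as an engineer would, in place of code of your own. Each camera call takes 0.05 s, during which the arm holds its last target. There are 200 camera calls.

## Task

Press lightly on the top steel blank of the stack in the jig and slide it off sideways, across the gap, onto the jig's bed, leaving the two blanks below where they are. Bring it fully home in the corner of the bed, flat and flush against both the end stop and the far-side fence, then let go of it. Never lift the blank or lean hard on it, and leave the small things round the jig alone.

Things in the scene. Friction and masses are not known exactly. Their poses are not given: they have to be found in the camera images.
- jig: Low jig fixed to the bench, plywood base 126 x 250 x 8 mm, long side along its own y, z up. Origin on the bench near its middle. The stack of three blanks stands in the magazine (+y half), the flat aluminium bed is the -y half; the way off the stack is along the jig's -y. With the blank home in the corner of the bed, its origin is at x=14, y=-58, z=18.5 mm in the jig's frame.
- stack_front (a point): Middle of the stack's front edge on its top face, 26 mm over the bench, axes as the jig's. The magazine floor is 8 mm over the bench; the blanks' tops are at 14, 20 and 26 mm. From here the stack reaches 100 mm to the jig's +y, to a back wall (2 mm behind it, 34 mm high); side walls 24 mm high stand 2.5 mm beside it. The -y side is open: a 20 mm wide gap, then the bed.
- bed_edge (a point): Middle (jig x=0) of the bed's edge that faces the stack, on the bed's top face, 18.5 mm over the bench (1.5 mm below the top blank's underside at the start). From here the bed reaches 102 mm to the jig's -y, 50 mm to its -x, 59 mm to its +x.
- corner (a point): The inner corner of the bed, on its top face, axes as the jig's, 18.5 mm over the bench. From here the end stop's face runs to the jig's -x and the fence's face to its +y; both stand 8 mm over the bed. Blank home: its origin is 45 mm to -x and 50 mm to +y of this point. The bed's other two sides have no wall.
- blank_top: Top one of three like flat steel blanks, 90 (own x) x 100 (own y) x 6 mm, 0.3 to 0.55 kg. Origin: centre of its underside; starts square in the jig. Walled in, too wide to grip: press shut fingertips on its top near the centre and drag. Smooth steel slides with friction 0.14 to 0.22, fingertips grip at 0.5 or more: a press of 6 to 10 N drags it, over 20 N marks it. All is rigid: press by feel.
- blank_middle: The like blank directly under the top one; loose, stays in the stack.
- blank_bottom: The like blank at the bottom of the stack; loose, stays in the stack.
- eraser: Pink eraser 38 x 22 x 14 mm beside the jig's near side, a bystander. Origin at the centre of its underside.
- carton: Matchbox-size yellow carton 52 x 36 x 16 mm on the bench behind the jig, a bystander. Origin at the centre of its underside.
- black_tape: Roll of black tape, 58 mm across, 19 high, lying flat behind the jig, a bystander. Origin at the centre of its underside.
- paper_roll: White roll, 68 mm across, 41 high, standing behind the magazine's back wall (+y of the jig), a bystander. Origin at the centre of its underside.

How it is judged (in metres and radians):
On the way:
1. the top blank has been slid clear of the stack, onto the bed, with the blanks below left where they were (y of blank_top in the frame of jig below -0.04 m and z of blank_top in the frame of jig below 0.0225 m and not (distance of blank_middle from where it was at the start of the episode above 0.005 m) and not (distance of blank_bottom from where it was at the start of the episode above 0.005 m)), for 0.1 s.
At the end, for the whole second after the job is handed in: The top blank lies flat and at rest on the bed, not touched, within 2 mm of both the end stop and the fence and square to them (within 2 degrees); the two blanks below have stayed within 5 mm of where they were (y of blank_top in the frame of jig between -0.061 and -0.056 m and x of blank_top in the frame of jig between 0.012 and 0.017 m and z of blank_top in the frame of jig between 0.0165 and 0.0205 m and angle between the x axis of blank_top and the x axis of jig, either way round below 0.035 rad and angle between blank_top's own z axis and vertical below 0.03 rad and linear speed of blank_top below 0.01 m/s and not (distance of blank_middle from where it was at the start of the episode above 0.005 m) and not (distance of blank_bottom from where it was at the start of the episode above 0.005 m) and contact force between the fingers and blank_top below 0.1 N).
It fails at once if the blank is pressed with more than 20 N (contact force between the fingers and blank_top above 20 N).
It fails at once if the blank is lifted or tipped up instead of slid (z of blank_top in the frame of jig above 0.03 m or angle between blank_top's own z axis and vertical above 0.15 rad).
It fails at once if a blank below the top one is shifted by more than 5 mm (distance of any of blank_middle, blank_bottom from where it was at the start of the episode above 0.005 m).
It fails at once if a small thing beside the jig is shifted by more than 15 mm (distance of any of eraser, carton, black_tape, paper_roll from where it was at the start of the episode above 0.015 m).
It also fails if it takes over 67 s, if anything falls off the work surface, if the arm or the gripper's body presses on something with over 40 N, if the wrist force passes 120 N, or if a joint passes its speed limit or range.

## Working session

There is one attempt and no reset: what is moved stays moved. The work goes in short steps, Python scripts to look and compute and a shell command to move; the robot and the scene stay as the last step left them, time stands still between calls to the robot, and variables do not carry over. Pictures are saved under pics/ and viewed, at most 10 in all, crops included, and the job is handed in when it is done.

```bash
mkdir -p pics; python3 - <<'E'
from workcell import status, optics, ctrl
import cv2,numpy as np
o=status.get_obs(); print({k:np.round(v,3) for k,v in o.items()}, ctrl.tcp_to_tips)
for n in ("top","scene","wrist"):
    d=optics.get_image(n); cv2.imwrite(f"pics/{n}0.png",d["frame"][:,:,::-1]); np.savez(f"{n}0.npz",**d)
    print(n,{k:np.round(v,3).tolist() for k,v in d.items() if k!="frame"})
E
```

```text
{'t': np.float64(0.0), 'qpos': array([ 1.239,  0.424,  1.631, -0.   ,  1.089, -0.019]), 'qvel': array([ 0.   , -0.001, -0.001, -0.   , -0.001,  0.   ]), 'joint_torque': array([-1.0000e-03, -5.4462e+01, -2.7367e+01,  6.4000e-02,  2.3000e-02,
       -0.0000e+00]), 'ee_pos': array([192.137, 594.2  , 240.905]), 'orientation': array([-4.890e-01, -3.103e+00,  2.000e-03]), 'ft_force': array([-0.457, -0.122,  0.13 ]), 'moment': array([-0.071,  0.013, -0.046]), 'grasp_force': np.float64(0.0), 'width': np.float64(87.749)} 19.0
top {'fx': 456.855, 'fy': 456.855, 'cx': 276.515, 'cy': 212.696, 'rvec': [2.223, -2.163, 0.127], 'tvec': [272.098, 578.606, 848.96]}
scene {'fx': 509.224, 'fy': 509.224, 'cx': 280.886, 'cy': 213.306, 'rvec': [2.308, -0.587, 0.225], 'tvec': [-378.729, 432.221, 508.062]}
wrist {'fx': 325.192, 'fy': 325.192, 'cx': 274.614, 'cy': 205.805, 'hand_eye': [[-0.002, -0.969, -0.247, 67.161], [1.0, -0.002, -0.0, 0.658], [-0.0, -0.247, 0.969, -142.672], [0.0, 0.0, 0.0, 1.0]]}
```

View pics/top0.png

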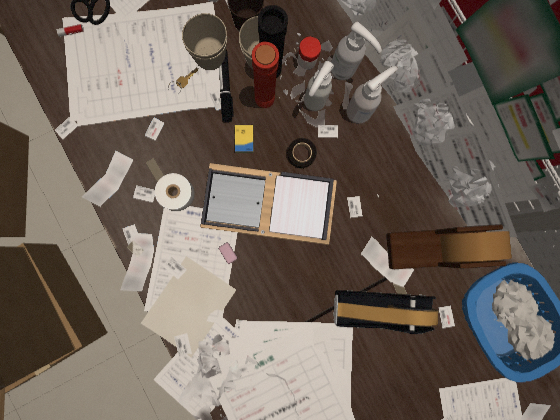

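View pics/wrist0.png

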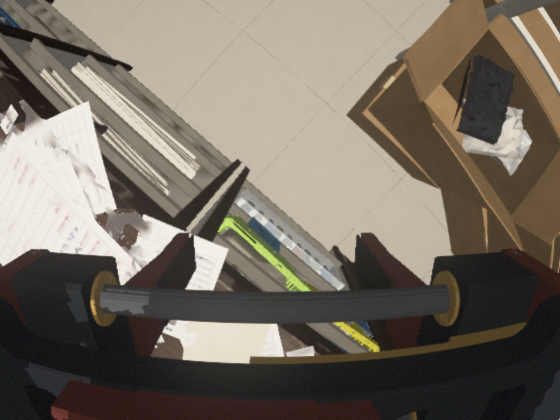

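The top view shows the jig at about (270,203). The grey stack is at (236,198) with two dark dots on it, and the white bed is at (300,206) with dark rails along its top and right sides. The wrist view shows only the bench away from the jig. Next I'll measure the stack and the bed.

```bash
cat > h.py <<'E'
import numpy as np, cv2
def ray(d,uv,z):
    K=np.array([[d['fx'],0,d['cx']],[0,d['fy'],d['cy']],[0,0,1.]],float)
    R=cv2.Rodrigues(np.array(d['rvec'],float))[0]; c=-R.T@np.array(d['tvec'],float)
    uv=np.atleast_2d(np.array(uv,float)); r=(R.T@np.linalg.inv(K)@np.c_[uv,np.ones(len(uv))].T).T
    return c+r*((z-c[2])/r[:,2])[:,None]
def proj(d,P):
    K=np.array([[d['fx'],0,d['cx']],[0,d['fy'],d['cy']],[0,0,1.]],float)
    return cv2.projectPoints(np.atleast_2d(np.array(P,float)),np.array(d['rvec'],float),np.array(d['tvec'],float),K,None)[0][:,0]
E
python3 - <<'E'
from h import *
d=np.load('top0.npz'); f=d['frame'][:,:,::-1]
hsv=cv2.cvtColor(f,cv2.COLOR_BGR2HSV)
print('stack/bed/ply/rail hsv',hsv[198,232],hsv[206,300],hsv[190,268],hsv[180,334],hsv[236,260])
x0,y0,x1,y1=190,150,350,255
c=f[y0:y1,x0:x1]; cv2.imwrite('pics/crop.png',cv2.resize(c,None,fx=5,fy=5,interpolation=cv2.INTER_CUBIC))
def rect(m,seed):
    m=cv2.morphologyEx(m,cv2.MORPH_CLOSE,np.ones((5,5)))
    m=cv2.morphologyEx(m,cv2.MORPH_OPEN,np.ones((3,3)))
    n,l,s,_=cv2.connectedComponentsWithStats(m); mm=(l==l[seed[1],seed[0]]).astype(np.uint8)
    cn=max(cv2.findContours(mm,0,1)[0],key=cv2.contourArea); return cv2.minAreaRect(cn)
H,S,V=[hsv[...,i].astype(int) for i in range(3)]
for name,m,seed,z in (('stack',(S<60)&(V>100)&(V<185),(232,205),26),('bed',(S<60)&(V>185),(300,206),18.5)):
    m=m.astype(np.uint8)*255; b=np.zeros_like(m); b[y0:y1,x0:x1]=m[y0:y1,x0:x1]
    r=rect(b,seed); P=ray(d,cv2.boxPoints(r),z)
    print(name,r,np.round(P,1).tolist(),'sides',[round(float(np.linalg.norm(P[i]-P[i-1])),1) for i in range(4)],'c',P.mean(0).round(1))
E
```

```text
stack/bed/ply/rail hsv [ 10   4 171] [  0  10 221] [ 16 104 184] [ 15 102 182] [13 98 68]
stack ((235.36029052734375, 200.04803466796875), (53.0637321472168, 48.63624572753906), 7.594643592834473) [[551.6, 420.2, 26.0], [643.4, 411.6, 26.0], [633.1, 311.8, 26.0], [541.2, 321.3, 26.0]] sides [99.5, 92.1, 100.4, 92.3] c [592.3 366.2  26. ]
bed ((298.849365234375, 206.37989807128906), (52.535072326660156, 55.905250549316406), 7.594643592834473) [[536.5, 301.0, 18.5], [643.2, 289.7, 18.5], [632.8, 189.2, 18.5], [526.1, 201.6, 18.5]] sides [99.9, 107.2, 101.0, 107.5] c [584.6 245.4  18.5]
```

View pics/crop.png

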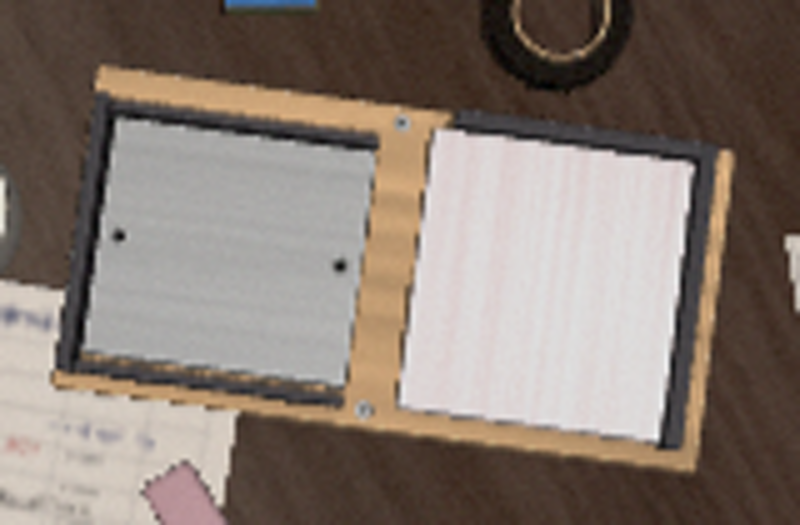

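View pics/scene0.png

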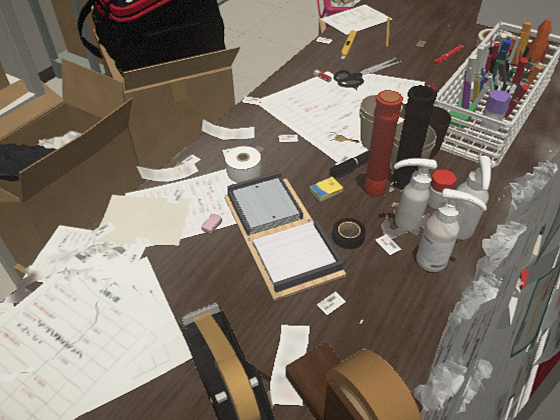

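The top view gives a stack of 92×100 mm and a bed of 107×100 mm, close to the nominal sizes. The jig yaw is about -0.104 rad, with its origin at about (586, 302.5). Both estimates of the origin agree. The stack centre is at (592, 366), and the blank has to move (+14, -122) mm in jig axes. In the scene view the path is clear, with the bottles well off it. I'll go above the stack with the tool's y turned to the jig's y.

```bash
python3 -m inch '[[[-451,-94,0,0,0,-0.208,0],[-451,-94,0,0,0,-0.208,0],[-451,-94,0,0,0,-0.208,0],[-451,-94,0,0,0,-0.208,0],[-451,-94,0,0,0,-0.208,0],[-451,-94,0,0,0,-0.208,0],[-451,-94,0,0,0,-0.208,0],[-451,-94,0,0,0,-0.208,0],[-451,-94,0,0,0,-0.208,0],[-451,-94,0,0,0,-0.208,0],[-451,-94,0,0,0,-0.208,0],[-451,-94,0,0,0,-0.208,0],[-451,-94,0,0,0,-0.208,0],[-451,-94,0,0,0,-0.208,0],[-451,-94,0,0,0,-0.208,0]]]'
python3 -m inch '[[[0,0,40,0,0,0,0],[0,0,80,0,0,0,0],[0,0,120,0,0,0,0],[0,0,150,0,0,0,0],[0,0,170,0,0,0,0],[0,0,180,0,0,0,0],[0,0,184,0,0,0,0],[0,0,184,0,0,0,0],[0,0,184,0,0,0,0],[0,0,184,0,0,0,0]]]'
python3 - <<'E'
from workcell import status, optics
from h import *
o=status.get_obs(); print({k:np.round(v,3) for k,v in o.items() if k!='joint_torque'}); print(cv2.Rodrigues(o['orientation'])[0].round(4))
d=optics.get_image('scene'); f=d['frame'][150:310,190:380,::-1]
cv2.imwrite('pics/s1.png',cv2.resize(f,None,fx=4,fy=3.7))
E
```

```text
t: 1.65
ee_pos: [591.5, 367.4, 241.9]
orientation: [0.162, 3.137, 0.0]
ft_force: [-0.2, 0.5, 0.8]
width: 0.6
grasp_force: 0.0
t: 2.65
ee_pos: [593.2, 366.9, 59.1]
orientation: [0.164, 3.135, 0.002]
ft_force: [0.3, -0.3, 0.2]
width: 0.6
grasp_force: 0.0
{'t': np.float64(2.65), 'qpos': array([ 0.537,  0.745,  1.542,  0.   ,  0.853, -0.929]), 'qvel': array([-0.   ,  0.002,  0.003, -0.001, -0.002, -0.001]), 'ee_pos': array([593.199, 366.947,  59.12 ]), 'orientation': array([1.640e-01, 3.135e+00, 2.000e-03]), 'ft_force': array([ 0.283, -0.265,  0.161]), 'moment': array([ 0.014, -0.033, -0.011]), 'grasp_force': np.float64(0.0), 'width': np.float64(0.621)}
[[-0.9945  0.1046  0.0019]
 [ 0.1046  0.9945  0.0011]
 [-0.0017  0.0013 -1.    ]]
```

View pics/s1.png

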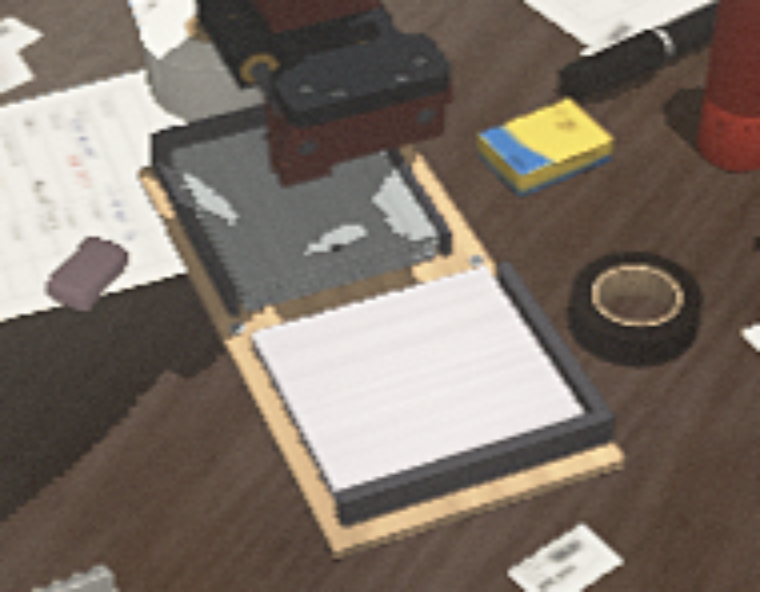

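The tips hang about 14 mm over the stack's middle and the jig is undisturbed. Tool axes are aligned with the jig: tool +y is jig +y and tool +x is jig -x. Now I'll feel for contact.

```bash
python3 -m inch '[[[0,0,5,0,0,0,0],[0,0,9,0,0,0,0],[0,0,11,0,0,0,0],[0,0,11,0,0,0,0],[0,0,11,0,0,0,0]]]'
```

```text
t: 3.2
ee_pos: [592.4, 366.4, 46.5]
orientation: [-0.165, -3.137, 0.0]
ft_force: [-0.1, 0.3, 0.1]
width: 0.3
grasp_force: 0.0
```

```bash
python3 -m inch '[[[0,0,0.5,0,0,0,0],[0,0,1,0,0,0,0],[0,0,1,0,0,0,0],[0,0,1,0,0,0,0]]]'
```

```text
t: 3.6
ee_pos: [592.5, 366.4, 45.7]
orientation: [0.165, 3.137, -0.0]
ft_force: [0.1, 0.3, 0.5]
width: 0.3
grasp_force: 0.0
```

```bash
python3 -m inch '[[[0,0,0.25,0,0,0,0],[0,0,0.5,0,0,0,0],[0,0,0.5,0,0,0,0],[0,0,0.5,0,0,0,0]]]'
```

```text
t: 4.0
ee_pos: [592.6, 366.5, 45.4]
orientation: [0.165, 3.137, 0.0]
ft_force: [-1.4, -0.6, 2.8]
width: 0.4
grasp_force: 1.6
```

```bash
python3 -m inch '[[[0,0,0.2,0,0,0,0],[0,0,0.2,0,0,0,0],[0,0,0.2,0,0,0,0]]]'
```

```text
t: 4.3
ee_pos: [592.5, 366.5, 45.4]
orientation: [0.165, 3.137, 0.0]
ft_force: [-1.5, -1.0, 5.7]
width: 0.3
grasp_force: 2.6
```

```bash
python3 -m inch '[[[0,0,0.2,0,0,0,0],[0,0,0.2,0,0,0,0],[0,0,0.2,0,0,0,0]]]'
```

```text
t: 4.6
ee_pos: [592.7, 366.5, 45.4]
orientation: [0.165, 3.137, 0.0]
ft_force: [-1.6, -2.0, 6.3]
width: 0.2
grasp_force: 3.1
```

```bash
python3 -m inch '[[[0,0,0.15,0,0,0,0],[0,-0.5,0.15,0,0,0,0],[0,-1,0.15,0,0,0,0],[0,-2,0.15,0,0,0,0],[0,-3,0.15,0,0,0,0],[0,-4,0.15,0,0,0,0],[0,-5,0.15,0,0,0,0],[0,-6,0.15,0,0,0,0]]]'
```

```text
t: 5.4
ee_pos: [592.7, 361.2, 45.4]
orientation: [0.164, 3.135, 0.002]
ft_force: [1.7, 1.6, 5.0]
width: 0.3
grasp_force: 2.7
```

```bash
python3 -m inch '[[[0,0,0.25,0,0,0,0],[0,-1,0.25,0,0,0,0],[0,-2,0.25,0,0,0,0],[0,-3,0.25,0,0,0,0],[0,-4,0.25,0,0,0,0],[0,-5,0.25,0,0,0,0],[0,-6,0.25,0,0,0,0],[0,-7,0.25,0,0,0,0],[0,-8,0.25,0,0,0,0]]]'
python3 - <<'E'
from workcell import status, optics
from h import *
d=optics.get_image('scene'); f=d['frame'][150:310,190:380,::-1]
cv2.imwrite('pics/s2.png',cv2.resize(f,None,fx=4,fy=3.7))
E
```

```text
t: 6.3
ee_pos: [592.1, 353.4, 45.4]
orientation: [0.165, 3.135, 0.003]
ft_force: [0.4, 2.4, 5.9]
width: 0.5
grasp_force: 3.2
```

View pics/s2.png

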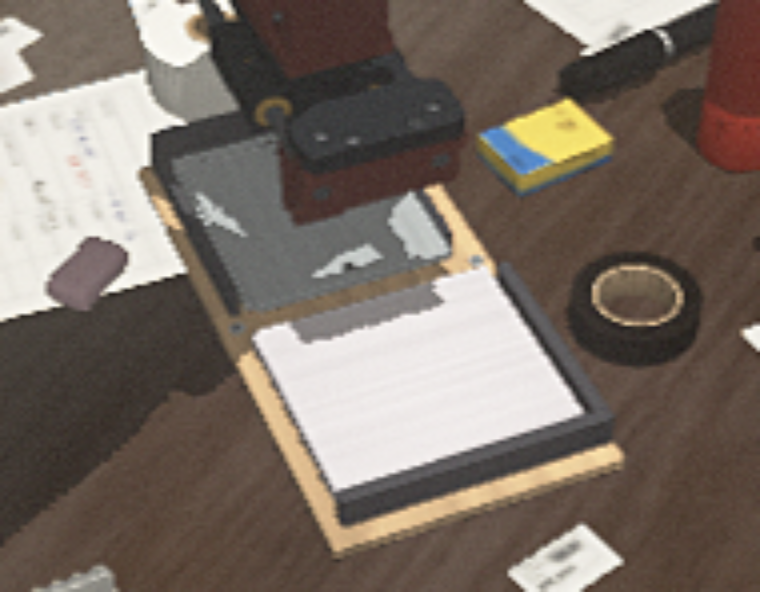

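The front hole moved from crop (341,237) to (350,267), so something slid. I'll put a number on it against the 13.4 mm of tool travel.

```bash
python3 - <<'E'
from h import *
d=np.load('scene0.npz')
P=ray(d,[[190+341/4,150+237/3.7],[190+350/4,150+267/3.7]],26); print(P.round(1), (P[1]-P[0]).round(1))
E
python3 -m inch '[[[0,0,0.1,0,0,0,0],[0,-1,0.1,0,0,0,0],[0,-2,0.1,0,0,0,0],[0,-3,0.1,0,0,0,0],[0,-4,0.1,0,0,0,0],[0,-5,0.1,0,0,0,0],[0,-6,0.1,0,0,0,0],[0,-7,0.1,0,0,0,0],[0,-8,0.1,0,0,0,0],[0,-9,0.1,0,0,0,0],[0,-10,0.1,0,0,0,0]]]'
```

```text
[[596.7 328.8  26. ]
 [591.  309.8  26. ]] [ -5.7 -19.    0. ]
t: 7.45
ee_pos: [591.2, 343.5, 45.4]
orientation: [0.165, 3.135, 0.003]
ft_force: [0.1, 2.0, 6.7]
width: 0.6
grasp_force: 3.4
```

The blank follows the fingertips with about 2 N of drag. I'll carry on.

```bash
python3 -m inch '[[[0,-1,0,0,0,0,0],[0,-2,0,0,0,0,0],[0,-3,0,0,0,0,0],[0,-4,0,0,0,0,0],[0,-5,0,0,0,0,0],[0,-6,0,0,0,0,0],[0,-7,0,0,0,0,0],[0,-8,0,0,0,0,0],[0,-9,0,0,0,0,0],[0,-10,0,0,0,0,0]]]'
```

```text
t: 8.45
ee_pos: [590.1, 333.5, 45.4]
orientation: [0.164, 3.135, 0.003]
ft_force: [0.6, 1.6, 7.8]
width: 0.5
grasp_force: 3.5
```

```bash
python3 -m inch '[[[0,-1,0.1,0,0,0,0],[0,-2,0.1,0,0,0,0],[0,-3,0.1,0,0,0,0],[0,-4,0.1,0,0,0,0],[0,-5,0.1,0,0,0,0],[0,-6,0.1,0,0,0,0],[0,-7,0.1,0,0,0,0],[0,-8,0.1,0,0,0,0],[0,-9,0.1,0,0,0,0],[0,-10,0.1,0,0,0,0]]]'
```

```text
t: 9.45
ee_pos: [589.2, 323.6, 45.4]
orientation: [0.165, 3.134, 0.003]
ft_force: [0.9, 2.0, 8.0]
width: 0.2
grasp_force: 3.7
```

```bash
python3 -m inch '[[[0,-1,0,0,0,0,0],[0,-2,0,0,0,0,0],[0,-3,0,0,0,0,0],[0,-4,0,0,0,0,0],[0,-5,0,0,0,0,0],[0,-6,0,0,0,0,0],[0,-7,0.03,0,0,0,0],[0,-8,0.06,0,0,0,0],[0,-9,0.09,0,0,0,0],[0,-10,0.12,0,0,0,0]]]'
```

```text
t: 10.45
ee_pos: [588.1, 313.6, 45.2]
orientation: [0.164, 3.134, 0.003]
ft_force: [-0.1, 2.0, 7.7]
width: 0.6
grasp_force: 3.7
```

```bash
python3 -m inch '[[[0,-1,0.02,0,0,0,0],[0,-2,0.04,0,0,0,0],[0,-3,0.06,0,0,0,0],[0,-4,0.08,0,0,0,0],[0,-5,0.1,0,0,0,0],[0,-6,0.12,0,0,0,0],[0,-7,0.14,0,0,0,0],[0,-8,0.16,0,0,0,0],[0,-9,0.18,0,0,0,0],[0,-10,0.2,0,0,0,0]]]'
```

```text
t: 11.45
ee_pos: [587.1, 303.6, 45.0]
orientation: [0.165, 3.134, 0.003]
ft_force: [-0.3, 2.1, 8.0]
width: 0.2
grasp_force: 3.7
```

```bash
python3 -m inch '[[[0,-1,0.02,0,0,0,0],[0,-2,0.04,0,0,0,0],[0,-3,0.06,0,0,0,0],[0,-4,0.08,0,0,0,0],[0,-5,0.1,0,0,0,0],[0,-6,0.12,0,0,0,0],[0,-7,0.14,0,0,0,0],[0,-8,0.16,0,0,0,0],[0,-9,0.18,0,0,0,0],[0,-10,0.2,0,0,0,0]]]'
```

```text
t: 12.45
ee_pos: [586.1, 293.7, 44.8]
orientation: [0.165, 3.134, 0.003]
ft_force: [0.3, 3.1, 7.9]
width: 0.3
grasp_force: 3.8
```

```bash
python3 -m inch '[[[0,-1,0.02,0,0,0,0],[0,-2,0.04,0,0,0,0],[0,-3,0.06,0,0,0,0],[0,-4,0.08,0,0,0,0],[0,-5,0.1,0,0,0,0],[0,-6,0.12,0,0,0,0],[0,-7,0.13,0,0,0,0],[0,-8,0.14,0,0,0,0],[0,-9,0.15,0,0,0,0],[0,-10,0.16,0,0,0,0]]]'
```

```text
t: 13.45
ee_pos: [585.1, 283.8, 44.7]
orientation: [0.165, 3.134, 0.003]
ft_force: [-0.8, 3.3, 8.2]
width: 0.4
grasp_force: 4.0
```

```bash
python3 -m inch '[[[0,-1,0.02,0,0,0,0],[0,-2,0.03,0,0,0,0],[0,-3,0.04,0,0,0,0],[0,-4,0.06,0,0,0,0],[0,-5,0.07,0,0,0,0],[0,-6,0.08,0,0,0,0],[0,-7,0.1,0,0,0,0],[0,-8,0.11,0,0,0,0],[0,-9,0.12,0,0,0,0],[0,-10,0.14,0,0,0,0],[0,-11,0.15,0,0,0,0],[0,-12,0.15,0,0,0,0]]]'
```

```text
t: 14.65
ee_pos: [583.9, 271.9, 44.6]
orientation: [0.164, 3.134, 0.003]
ft_force: [0.4, 1.7, 8.3]
width: 0.4
grasp_force: 4.1
```

```bash
python3 -m inch '[[[0,-1,0.02,0,0,0,0],[0,-2,0.03,0,0,0,0],[0,-3,0.04,0,0,0,0],[0,-4,0.06,0,0,0,0],[0,-5,0.07,0,0,0,0],[0,-6,0.08,0,0,0,0]]]'
```

```text
t: 15.25
ee_pos: [582.5, 265.4, 43.9]
orientation: [0.164, 3.136, 0.002]
ft_force: [0.2, 2.9, 6.1]
width: 0.6
grasp_force: 3.7
```

The tool height fell from 45.4 to 43.9, exactly the 1.5 mm step, so the blank now lies on the bed. The travel matches no slip. Next come 8 mm more in -y, then the diagonal toward the fence.

```bash
python3 -m inch '[[[0,0,0.15,0,0,0,0],[0,-1,0.15,0,0,0,0],[0,-2,0.15,0,0,0,0],[0,-3,0.15,0,0,0,0],[0,-4,0.15,0,0,0,0],[0,-5,0.15,0,0,0,0],[0,-6,0.15,0,0,0,0],[0,-7,0.15,0,0,0,0],[0,-8,0.15,0,0,0,0]]]'
python3 - <<'E'
from workcell import status, optics
from h import *
d=optics.get_image('top'); f=d['frame'][150:255,190:350,::-1]
cv2.imwrite('pics/t3.png',cv2.resize(f,None,fx=5,fy=5,interpolation=cv2.INTER_CUBIC))
E
```

```text
t: 16.15
ee_pos: [581.9, 257.6, 43.9]
orientation: [0.165, 3.135, 0.002]
ft_force: [-0.7, 2.1, 7.7]
width: 0.4
grasp_force: 3.5
```

View pics/t3.png

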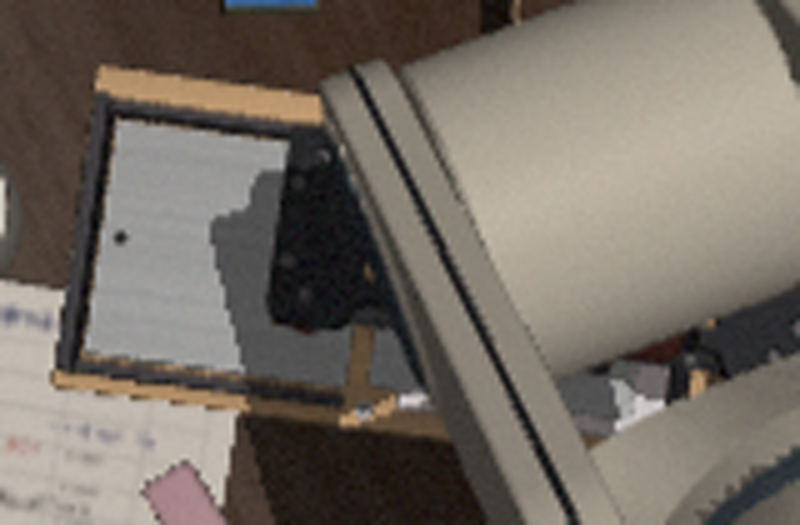

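The arm hides the bed, but the middle blank is still in place: its hole is at (121,238), against (119,236) for the top blank at the start, and the crop is enlarged 5×. I'll go diagonally toward the corner.

```bash
python3 -m inch '[[[-1,-0.5,0,0,0,0,0],[-2,-1,0,0,0,0,0],[-3,-1.5,0,0,0,0,0],[-4,-2,0,0,0,0,0],[-5,-2.5,0,0,0,0,0],[-6,-3,0,0,0,0,0],[-7,-3.5,0,0,0,0,0],[-8,-4,0,0,0,0,0],[-9,-4.5,0,0,0,0,0],[-10,-5,0,0,0,0,0]]]'
```

```text
t: 17.2
ee_pos: [590.6, 251.4, 43.9]
orientation: [0.165, 3.137, 0.001]
ft_force: [-2.3, 1.6, 10.5]
width: 0.1
grasp_force: 4.7
```

```bash
python3 -m inch '[[[-0.5,-0.5,0,0,0,0,0],[-1,-1,0,0,0,0,0],[-1.5,-1.5,0,0,0,0,0],[-2,-2,0,0,0,0,0],[-2.5,-2.5,0,0,0,0,0]]]'
```

```text
t: 17.7
ee_pos: [593.0, 248.7, 43.9]
orientation: [0.165, 3.136, 0.001]
ft_force: [-1.2, 2.6, 8.3]
width: 0.5
grasp_force: 4.3
```

```bash
python3 -m inch '[[[0,-1,0,0,0,0,0],[0,-2,0,0,0,0,0],[0,-3,0,0,0,0,0],[0,-4,0,0,0,0,0],[0,-4.5,0,0,0,0,0],[0,-5,0,0,0,0,0]]]'
```

```text
t: 18.3
ee_pos: [593.0, 243.8, 43.9]
orientation: [0.165, 3.135, 0.002]
ft_force: [0.6, 1.9, 7.4]
width: 0.7
grasp_force: 3.5
```

```bash
python3 -m inch '[[[0,-0.5,0,0,0,0,0],[0,-1,0,0,0,0,0],[0,-1.5,0,0,0,0,0],[0,-2,0,0,0,0,0]]]'
```

```text
t: 18.7
ee_pos: [592.9, 242.1, 43.9]
orientation: [0.165, 3.135, 0.002]
ft_force: [1.6, 3.5, 6.4]
width: 0.1
grasp_force: 3.3
```

```bash
python3 -m inch '[[[0,-0.5,0,0,0,0,0],[0,-1,0,0,0,0,0],[0,-1.5,0,0,0,0,0],[0,-2,0,0,0,0,0]]]'
```

```text
t: 19.1
ee_pos: [592.7, 240.1, 43.9]
orientation: [0.165, 3.135, 0.002]
ft_force: [1.4, 2.9, 6.0]
width: 0.4
grasp_force: 3.2
```

```bash
python3 -m inch '[[[0,-0.5,0,0,0,0,0],[0,-1,0,0,0,0,0],[0,-1.5,0,0,0,0,0],[0,-2,0,0,0,0,0]]]'
```

```text
t: 19.5
ee_pos: [592.5, 238.1, 43.9]
orientation: [0.165, 3.135, 0.002]
ft_force: [0.2, 2.8, 7.2]
width: 0.1
grasp_force: 3.2
```

```bash
python3 -m inch '[[[-0.5,0,0.05,0,0,0,0],[-1,0,0.1,0,0,0,0],[-1.5,0,0.1,0,0,0,0],[-2,0,0.1,0,0,0,0],[-2.5,0,0.1,0,0,0,0],[-3,0,0.1,0,0,0,0]]]'
```

```text
t: 20.1
ee_pos: [593.7, 237.4, 43.8]
orientation: [-0.165, -3.136, -0.0]
ft_force: [-5.8, 1.5, 13.2]
width: 0.6
grasp_force: 6.6
```

```bash
python3 -m inch '[[[-0.5,0,0,0,0,0,0],[-1,0,0,0,0,0,0],[-1.5,0,0,0,0,0,0],[-2,0,0,0,0,0,0],[-2.5,0,0,0,0,0,0],[-3,0,0,0,0,0,0]]]'
```

```text
t: 20.7
ee_pos: [596.4, 236.8, 43.9]
orientation: [-0.165, -3.135, 0.001]
ft_force: [-6.3, 1.1, 13.4]
width: 0.5
grasp_force: 7.2
```

```bash
python3 -m inch '[[[-0.5,0,0,0,0,0,0],[-1,0,0,0,0,0,0],[-1.5,0,0,0,0,0,0],[-2,0,0,0,0,0,0]]]'; python3 -m inch '[[[0,-0.5,0,0,0,0,0],[0,-1,0,0,0,0,0],[0,-1.5,0,0,0,0,0],[0,-2,0,0,0,0,0]]]'
```

```text
t: 21.1
ee_pos: [598.3, 236.5, 43.8]
orientation: [-0.165, -3.135, 0.001]
ft_force: [-7.2, -0.4, 13.9]
width: 0.6
grasp_force: 7.2
t: 21.5
ee_pos: [599.4, 235.3, 43.9]
orientation: [0.165, 3.137, 0.002]
ft_force: [-1.7, 3.7, 9.3]
width: 0.3
grasp_force: 4.4
```

The x push slipped at a ratio of about 0.5, so the blank is against the fence. I'll lift off, back away and look.

```bash
python3 -m inch '[[[0,0,-1,0,0,0,0],[0,0,-3,0,0,0,0],[0,0,-10,0,0,0,0],[0,0,-30,0,0,0,0],[0,0,-60,0,0,0,0],[0,0,-100,0,0,0,0],[20,40,-140,0,0,0,0],[60,70,-150,0,0,0,0],[100,110,-150,0,0,0,0],[140,150,-150,0,0,0,0],[180,190,-150,0,0,0,0],[200,230,-150,0,0,0,0],[200,250,-150,0,0,0,0],[200,250,-150,0,0,0,0]]]'
python3 - <<'E'
from workcell import status, optics
from h import *
d=optics.get_image('top'); np.savez('top1.npz',**d); f=d['frame'][150:255,190:350,::-1]
cv2.imwrite('pics/t4.png',cv2.resize(f,None,fx=5,fy=5,interpolation=cv2.INTER_CUBIC))
E
```

```text
t: 22.9
ee_pos: [424.8, 508.4, 193.5]
orientation: [0.158, 3.137, 0.004]
ft_force: [0.5, 0.4, -0.8]
width: 0.4
grasp_force: 0.0
```

View pics/t4.png

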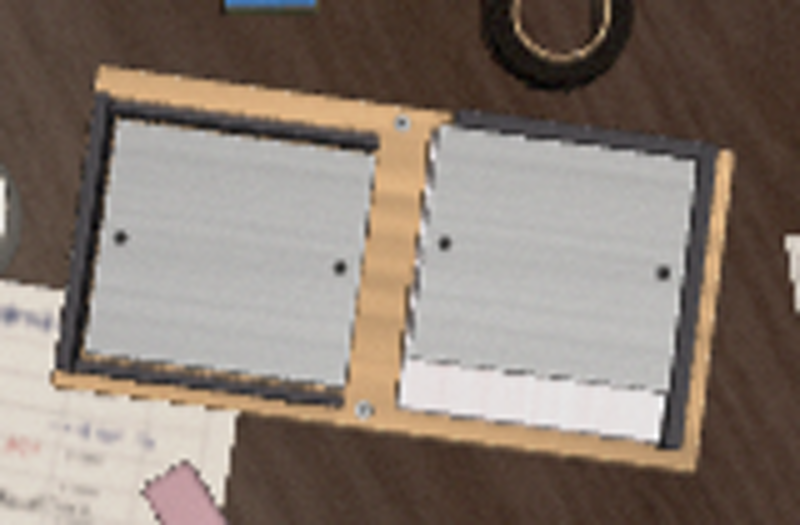

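The blank sits in the bed's corner, flush with the top and right rails, with its holes at (445,243) and (663,272). The lower stack is unmoved, with holes at (121,238) and (340,267). I'll check this numerically before handing in.

```bash
python3 - <<'E'
from h import *
d0=np.load('top0.npz');d1=np.load('top1.npz')
def hole(d,c,z):
    u,v=int(round(190+c[0]/5)),int(round(150+c[1]/5)); g=d['frame'][v-3:v+4,u-3:u+4].astype(float).mean(2)
    w=np.clip(np.median(g)-15-g,0,None); yy,xx=np.mgrid[v-3:v+4,u-3:u+4]
    return ray(d,[(w*xx).sum()/w.sum(),(w*yy).sum()/w.sum()],z)[0]
a=[hole(d0,c,26) for c in((119,236),(340,266))]; b=[hole(d1,c,24.5) for c in((445,243),(663,272))]; m=[hole(d1,c,20) for c in((121,238),(340,267))]
R=np.array([[.9946,-.1038],[.1038,.9946]])
for n,q in(('top',b),('mid',m)):
    print(n,'shift jig',(R@(np.mean(q,0)-np.mean(a,0))[:2]).round(2),'len',np.linalg.norm(q[1]-q[0]).round(1),'angle',np.round(np.arctan2(*(q[0]-q[1])[:2])-np.arctan2(*(a[0]-a[1])[:2]),4))
E
```

```text
top shift jig [  13.48 -122.87] len 85.4 angle 0.0065
mid shift jig [-0.01  0.01] len 84.1 angle 0.0001
```

```bash
python3 -c "
from workcell import ctrl; print(ctrl.close_job())"
```

```text
the job is handed in; nothing more can be done
None
```

The top blank is on the bed in the corner against the end stop and the fence, released, with the two blanks below unmoved as seen from above; the job is handed in at about 23 s, but the hand-in gave no verdict.

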